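# Set the stop and hold the strip for sawing

### The job

Get the hardwood strip ready to saw: drop the brass stop pin fully home into the end hole of the sawing board, the hole farthest from the saw slot, and let go of it. Then lay the strip flat on the board, bring it up square along the fence with its end at the stop pin, and hold it there with one firm diagonal push of the fingertips that presses it down on the board and back against the fence at once. Finish still pushing, and leave the jars and the saw where they are.

Things in the scene. Friction and masses are not known exactly. Their poses are not given: they have to be found in the camera images.
- bed: Bed of the sawing board, fixed to the bench: plywood plate 150 (x) x 270 (y) x 22 mm. Origin: centre of its underside, on the bench; z up, x from the open front edge to the fence, y along the fence; turned up to 0.3 rad. Three holes 17.5 mm wide go right through to the bench, at x = 33 mm (20 mm from the fence face), y = 90, 50, 10 mm. A dark line across the bed marks the saw slot, y = -55 mm.
- fence: Fence: wooden batten fixed on the bed's far edge, 22 (x) x 270 (y) x 30 mm high, axes as the bed's. Origin: centre of its underside, at bed x = 64, y = 0, z = 22 mm; its working face looks to -x and lies at bed x = 53 mm. The saw slot, a 3 mm gap, cuts through it at y = -55 mm.
- bed_hole0 (a point): Centre of the mouth of the end hole (the one to use: farthest from the saw slot, nearest the board's +y end), on the bed's top face, 22 mm above the bench. 17.5 mm diameter, 2 mm chamfer, 22 mm deep down to the bench surface.
- pin: Stop pin: plain round brass pin, 16 mm diameter, 60 mm long, about 90 g, with a slightly chamfered foot, standing upright on the bench at the start. Origin at the centre of its foot, z up along the pin. In the hole it stands on the bench and sticks out 38 mm above the bed; it can lean about 0.07 rad in the hole.
- strip: Workpiece: plain hardwood strip 40 (x) x 170 (y, its length) x 20 mm thick, 70 to 140 g, lying flat on the bench, any yaw up to 1.2 rad. Origin: centre of its underside, z up. Both ends and sides alike. Friction on the wooden bed about 0.5 to 0.7. Flush to the fence its origin is at bed x = 33 mm; with its end on the pin at about bed y = -3 mm.
- jar_tall: Bystander: small white lidded enamel jar, 52 mm diameter, 62 mm high, loose on the bench. Origin at the centre of its underside.
- jar_wide: Bystander: low wide lidded jar with a clear body and white lid, 68 mm diameter, 46 mm high, loose on the bench. Origin at the centre of its underside.
- saw: Bystander: small straight-handled back saw lying on the bench beyond the board, 280 mm long, up to 26 mm high. Origin on the bench where handle and blade meet; x points along the blade.

How it is judged:
On the way, in this order (a step that is already met when the one before it is completed fails the run):
1. the stop pin stands fully home in the end hole, let go (horizontal distance between pin and bed_hole0 below 0.003 m and height (world z) of pin below 0.004 m and angle between pin's own z axis and vertical below 0.15 rad and contact force between pin and the fingers below 0.2 N), for 0.2 s.
2. the strip is up against fence and stop and pressed (x of strip in the frame of bed above 0.031 m and y of strip in the frame of bed above -0.006 m and contact force between strip and fence above 3 N and contact force between strip and bed above 5 N), for 0.2 s.
At the end, for the whole second after the job is handed in: Pin in the end hole: 3 mm, foot within 4 mm of the bench, upright. Strip flat on the bed, within 2 mm of the fence and about 3 mm of the pin, square within 0.025 rad, still, bearing on fence (over 3 N) and bed (over 5 N) under the fingers' push (over 4 N) (all of step 2 and horizontal distance between pin and bed_hole0 below 0.003 m and height (world z) of pin below 0.004 m and angle between pin's own z axis and vertical below 0.15 rad and x of strip in the frame of bed below 0.036 m and y of strip in the frame of bed below 0.003 m and z of strip in the frame of bed between 0.019 and 0.024 m and angle between the y axis of strip and the y axis of bed, either way round below 0.025 rad and angle between strip's own z axis and vertical below 0.04 rad and contact force between strip and the fingers above 4 N and linear speed of strip below 0.01 m/s); the arm keeps its last pose, push and grip.
It fails at once if a bystander is disturbed (moved over 25 mm) (distance of any of jar_tall, jar_wide, saw from where it was at the start of the episode above 0.025 m).
It also fails if it takes over 72 s, if anything falls off the work surface, if the arm or the gripper's body presses on something with over 40 N, if the wrist force passes 120 N, or if a joint passes its speed limit or range.

### The arm

A 6-joint arm with a two-finger parallel gripper is mounted at the origin on the work surface. World frame = base frame: x ahead of the robot, y to its left, z up, the work surface at z = 0. Lengths are in m, angles in rad, forces in N, time in s.
With the tool pointing down it reaches from about 0.25 to 0.725 m from the base axis. Payload 4 kg.
Tool frame: the origin (TCP) lies midway between the tips of the shut fingers; the grasp point (between the pads) lies tcp_to_grasp behind it (tcp_to_grasp is the distance from the TCP to the grasp point, in m); z points along the fingers, y is the line along which they close (so a half turn about z gives the same grasp; the last joint's range is limited). The gripper opens to 85 mm and grips with 20 to 120 N. Pads are 22 mm wide; open, the fingers measure 114 mm over their backs; the gripper's body (76 mm by 85 mm) begins 54 mm behind the grasp point. The pads swing forward as they close: fully open they stand 13 mm farther back than shut.
Start: joints at [1.218, 0.241, 0.005, 1.335, 0, 1.571], TCP at [0.173, 0.469, 0.231] pointing down, gripper open.
Joint ranges: [-2.72, 2.72], [-1.05, 1.87], [-1.09, 1.28], [-1.99, 2.15], [-1.42, 1.44], [-3.14, 3.14]. Speed limits (rad/s): [2.79, 2.79, 3.14, 3.14, 3.14, 3.14].

### API

Orientations are given as a unit quaternion [w, x, y, z].
In Python, from rig import move_pose, move_linear, movej, grip, dwell, ik, observe, grab_frame, IKError, job_done, boxes_of, mark_of, tcp_to_grasp gives the robot as it stands. Calls block until the motion is done:
- move_pose(position, orientation): joint-space move of the TCP to a pose.
- move_linear(position, frame=None, speed=0.15, contact_N=None): straight line of the TCP; frame=None keeps the orientation; speed is the mean speed in m/s. With contact_N (N) it stops when the force on the tool has changed by that much, and returns True; else False.
- movej(angles): joint-space move.
- grip(opening, force=None): finger opening in m; force is the grip in N (None keeps the last); returns when the fingers have stopped.
- dwell(seconds).
- ik(position, orientation): joint angles nearest the present ones, or None.
- observe(): the state.
- grab_frame(name): name is "scene" or "top"; returns a dict with "pixels" (384x512x3 uint8, red, green, blue), "depth" (384x512 float32, m along the optical axis (not along the pixel's ray), 0 where there is no reading), "camera_matrix" (3x3 intrinsics, pixels), "eye" and "orientation" of the camera in the world. Camera axes: x right, y down, z forward; pixel columns grow to the right and rows downward; lengths in m; the calibration is good to about 2 mm. A picture is of the moment at which its call begins.
A pose or a line that the arm cannot do raises IKError and nothing moves.
- job_done(): hands the job in; it is judged then, once.
Trained networks look in the newest picture that a camera, given by its name, has taken for a name from the list of things; names that differ only in an ending like _2 or _b are one class to them, and where a whole thing is asked for, a point or a joint stands for the part that bears it (a point fixed in the world has none). Each returns a list of dicts, best first, with "conf" (0 to 1); they miss things now and then, are a little off and sometimes report something else, mostly with a low value. They report only what shows in the picture. A call takes as long as a camera call.
- boxes_of(camera, query): "position" ([column, row] in pixels, amid what is visible of it).
- mark_of(camera, query): "position" ([column, row] in pixels: a listed point, or the origin of a listed thing).
The state is a dict: "t": time; "joint_positions": joint angles; "qvel": joint speeds; "tau": joint torques, N m; "tool_pos": TCP position; "eef_rot": TCP orientation; "force": force on the tool from outside, world axes, zero at the start; "wrist_torque": the same for the moment, N m; "opening": finger opening in m; "finger_force": force on a finger pad.
Only numpy, scipy, OpenCV 4.12 (cv2) and the standard library are available. Lean on these libraries where they do the work, as an engineer would, in place of code of your own. Each camera call takes 0.05 s, during which the arm holds its last target. There are 200 camera calls.

## Working session

There is one attempt and no reset: what is moved stays moved. The work goes in short steps, each a Python script; the robot and the scene stay as the last script left them, time stands still between calls to the robot, and variables do not carry over. Pictures are saved under pics/ and viewed, at most 10 in all, crops included, and the job is handed in when it is done.

```bash
mkdir -p pics; ls; cat > h.py <<'E'
import numpy as np, cv2
from rig import *
from scipy.spatial.transform import Rotation as R
def cam(n):
    f=grab_frame(n); q=f["orientation"]; f["R"]=R.from_quat([q[1],q[2],q[3],q[0]]).as_matrix() if np.size(q)==4 else np.array(q)
    return f
def save(f,name): cv2.imwrite("pics/"+name,f["pixels"][:,:,::-1])
def ray(f,p): 
    d=np.linalg.inv(f["camera_matrix"])@np.array([p[0],p[1],1.]); return f["R"]@d
def onz(f,p,z):
    d=ray(f,p); e=np.array(f["eye"]); return e+d*(z-e[2])/d[2]
def cloud(f):
    h,w=f["depth"].shape; u,v=np.meshgrid(np.arange(w),np.arange(h))
    d=np.stack([u,v,np.ones_like(u)],-1)@np.linalg.inv(f["camera_matrix"]).T
    return (d*f["depth"][...,None])@f["R"].T+np.array(f["eye"])
def quat(yaw,tilt=0.):  # tool down; yaw = world angle of the tool x axis; y closing
    r=R.from_euler('z',yaw)*R.from_euler('x',np.pi); q=r.as_quat(); return [q[3],q[0],q[1],q[2]]
E
python3 - <<'E'
from h import *
print(tcp_to_grasp, observe())
for c in("top","scene"):
    f=cam(c); save(f,c+"0.png"); print(c,f["eye"],f["orientation"],f["camera_matrix"].tolist())
    for n in["bed","fence","bed_hole0","pin","strip","jar_tall","jar_wide","saw"]:
        for m,fn in(("m",mark_of),("b",boxes_of)):
            print(n,m,[(np.round(x["position"]).tolist(),round(x["conf"],2)) for x in fn(c,n)][:4])
E
```

```text
pics
rig.py
0.0187 {'t': 0.0, 'joint_positions': array([1.21799622e+00, 2.41410052e-01, 3.70756464e-03, 1.33518038e+00,
       3.05641753e-05, 1.57080168e+00]), 'qvel': array([-2.22992157e-05,  1.04915050e-03,  1.03363993e-03,  4.09107547e-04,
       -1.42037614e-03,  1.47879899e-03]), 'tau': array([-7.23010471e-04, -3.72317469e+01,  2.52407885e+01,  1.68471347e-02,
       -5.27058546e-05,  6.73015137e-06]), 'tool_pos': array([0.17253611, 0.46861399, 0.23040805]), 'eef_rot': array([-1.98122576e-04,  1.75489190e-01,  9.84480805e-01, -1.02440157e-03]), 'force': array([-0.02679386, -0.14427249, -0.21617038]), 'wrist_torque': array([ 0.01966708, -0.05109216, -0.03963277]), 'finger_force': 0.0, 'opening': 0.08542771936880689}
top [0.44591836 0.01497382 1.15465014] [ 0.04235236 -0.70321822  0.70746482 -0.05642648] [[455.98079657743233, 0.0, 256.78772084080884], [0.0, 455.98079657743233, 191.75989376201855], [0.0, 0.0, 1.0]]
bed m [([254.0, 185.0], 0.73)]
bed b [([249.0, 190.0], 0.65)]
fence m [([256.0, 160.0], 0.62)]
fence b [([258.0, 159.0], 0.57)]
bed_hole0 m [([219.0, 166.0], 0.86)]
bed
[... 452 characters left out ...]
1468776] [[376.6036897025437, 0.0, 252.7145112135956], [0.0, 376.6036897025437, 189.68689369929848], [0.0, 0.0, 1.0]]
bed m [([259.0, 202.0], 0.69), ([407.0, 260.0], 0.47)]
bed b [([266.0, 206.0], 0.61)]
fence m [([235.0, 203.0], 0.88)]
fence b [([307.0, 312.0], 0.65), ([236.0, 203.0], 0.59)]
bed_hole0 m [([253.0, 222.0], 0.84)]
bed_hole0 b [([262.0, 204.0], 0.76)]
pin m [([406.0, 258.0], 0.68)]
pin b [([409.0, 250.0], 0.71)]
strip m [([237.0, 132.0], 0.78)]
strip b [([237.0, 129.0], 0.81)]
jar_tall m [([308.0, 320.0], 0.6)]
jar_tall b [([308.0, 313.0], 0.58)]
jar_wide m [([174.0, 151.0], 0.78)]
jar_wide b [([172.0, 150.0], 0.81)]
saw m [([196.0, 222.0], 0.63)]
saw b [([202.0, 236.0], 0.85)]
```

View pics/top0.png

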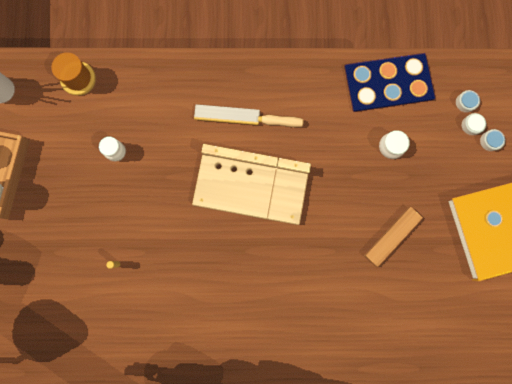

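View pics/scene0.png

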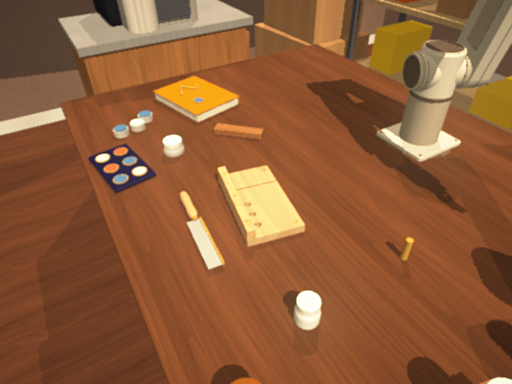

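```bash
python3 - <<'E'
from h import *
f=cam("top"); P=cloud(f); z=P[...,2]; ok=f["depth"]>0
print(onz(f,[0,0],0), onz(f,[219,166],.022),onz(f,[116,262],0),onz(f,[393,234],.02),onz(f,[254,185],.022))
def rect(m,n):
    p=P[m][:,:2]; c=np.float32(p*1000); r=cv2.minAreaRect(c); print(n,len(p),r,"zmed",np.median(P[m][:,2]))
xx,yy=np.meshgrid(np.arange(512),np.arange(384))
rect(ok&(z>.015)&(z<.03)&(xx>345)&(xx<450)&(yy>180)&(yy<290),"strip")
rect(ok&(z>.044)&(z<.062)&(xx>190)&(xx<330)&(yy>130)&(yy<185),"fence")
rect(ok&(z>.015)&(z<.03)&(xx>180)&(xx<330)&(yy>140)&(yy<230),"bed")
rect(ok&(z>.05)&(z<.07)&(xx>95)&(xx<140)&(yy>230)&(yy<290),"pin")
s=cam("scene")
g=cv2.cvtColor(f["pixels"],cv2.COLOR_RGB2GRAY)
print(onz(s,[253,222],.022),onz(s,[406,258],0),onz(s,[237,132],0))
P=cloud(s);z=P[...,2]; rect((z>.05)&(z<.07)&(xx>390)&(xx<430)&(yy>215)&(yy<275),"pin scene")
E
```

```text
[1.13191711 0.67763049 0.        ] [0.67139228 0.08672427 0.022     ] [0.43346851 0.34306557 0.        ] [ 0.49752263 -0.34745156  0.02      ] [ 0.62246037 -0.00133731  0.022     ]
strip 1099 ((492.9721984863281, -349.10888671875), (41.32618713378906, 171.18902587890625), 45.51604080200195) zmed 0.01994552643384151
fence 994 ((687.0409545898438, -4.33990478515625), (269.8807678222656, 23.318838119506836), 79.04017639160156) zmed 0.05180420544341957
bed 5390 ((623.45703125, 7.8143768310546875), (270.6114807128906, 149.3971710205078), 79.14759063720703) zmed 0.02192772021926348
pin 43 ((429.5523681640625, 340.4186706542969), (14.315308570861816, 14.03669548034668), 89.0936508178711) zmed 0.05891520076952328
[0.67928417 0.08093683 0.022     ] [0.42426312 0.34670446 0.        ] [ 0.49235365 -0.35791107  0.        ]
pin scene 54 ((429.63677978515625, 341.0420227050781), (15.242259979248047, 14.73343563079834), 48.8322639465332) zmed 0.058712045787970124
```

The top view shows the pin at about (110,265), the strip at (394,237), the three holes at (218,166), (234,169) and (249,172), and the slot at about column 272. The network marks agree with these. The scene view shows the same layout, with the pin at (406,258). From the depth data, bed yaw is about -0.19 rad. Next I pick up the pin and hold it over the hole.

```bash
cat >> h.py <<'E'
BY=np.deg2rad(79.1)-np.pi/2; BO=np.array([.6232,.0080])
bx=np.array([np.cos(BY),np.sin(BY)]); by=np.array([-bx[1],bx[0]])
def bed(x,y,z): return [*(BO+x*bx+y*by),z]
def bestq(p,yaw):
    c=[]
    for a in(yaw,yaw+np.pi):
        j=ik(p,quat(a))
        if j is not None: c.append((abs(j[5]),a))   # keep the last joint near the middle
    return min(c)[1]
E
python3 - <<'E'
from h import *
f=cam("top"); g=f["pixels"].astype(int).sum(2)
# bright bed, dark holes: sub-pixel centroids
for p in([218,166],[234,169],[249,172]):
    u0,v0=p; w=np.clip(330-g[v0-6:v0+7,u0-6:u0+7],0,None); vv,uu=np.mgrid[v0-6:v0+7,u0-6:u0+7]
    print((w*uu).sum()/w.sum(),(w*vv).sum()/w.sum(),onz(f,[(w*uu).sum()/w.sum(),(w*vv).sum()/w.sum()],.022),w.max())
print([bed(33,0,0) and np.round(bed(.033,y,.022),4) for y in(.09,.05,.01)])
px,py=.4296,.3408
a=bestq([px,py,.15],BY); print(a,quat(a),ik([px,py,.15],quat(a)))
move_pose([px,py,.12],quat(a)); grip(.05); move_linear([px,py,.0285],speed=.1)
grip(0,40); o=observe(); print(o["opening"],o["finger_force"],o["t"])
move_linear([px,py,.13],speed=.2)
h=bed(.033,.09,.022); move_pose([h[0],h[1],.085],quat(a)); o=observe();print(o["t"],o["tool_pos"],h,o["force"],o["opening"])
for c in("top","scene"):
    f=cam(c); P=cloud(f); save(f,c+"1.png")
    print(c,[(n,[(np.round(m["position"],1),m["conf"]) for m in mark_of(c,n)[:2]]) for n in("pin","bed_hole0")])
f=cam("scene"); cv2.imwrite("pics/crop1.png",cv2.resize(f["pixels"][130:260,190:330,::-1],None,fx=5,fy=4.5,interpolation=cv2.INTER_CUBIC))
E
```

```text
218.19524495677234 166.0706051873199 [0.67121794 0.08875242 0.022     ] 202
233.67295597484278 168.79699510831585 [0.66407467 0.0497083  0.022     ] 200
249.1489145183175 171.73371777476254 [0.65639452 0.01068512 0.022     ] 188
[array([0.6726, 0.0901, 0.022 ]), array([0.6651, 0.0509, 0.022 ]), array([0.6575, 0.0116, 0.022 ])]
2.951351765122411 [np.float64(5.815668182303074e-18), np.float64(0.09497706908395415), np.float64(0.9954794605355862), np.float64(6.095553674809198e-17)] [ 0.6706398   0.38248107 -0.01313636  1.17517889  0.          0.86088069]
0.014678252415896254 38.95135581493378 4.9417
6.925 [0.67200064 0.09150934 0.08492456] [np.float64(0.6726232273880728), np.float64(0.0901361345240135), 0.022] [-0.40535958 -0.31733698 -2.00420612] 0.014861909114133598
top [('pin', []), ('bed_hole0', [])]
scene [('pin', [(array([260. , 215.6]), 0.4)]), ('bed_hole0', [(array([253.1, 224.2]), 0.57)])]
```

View pics/crop1.png

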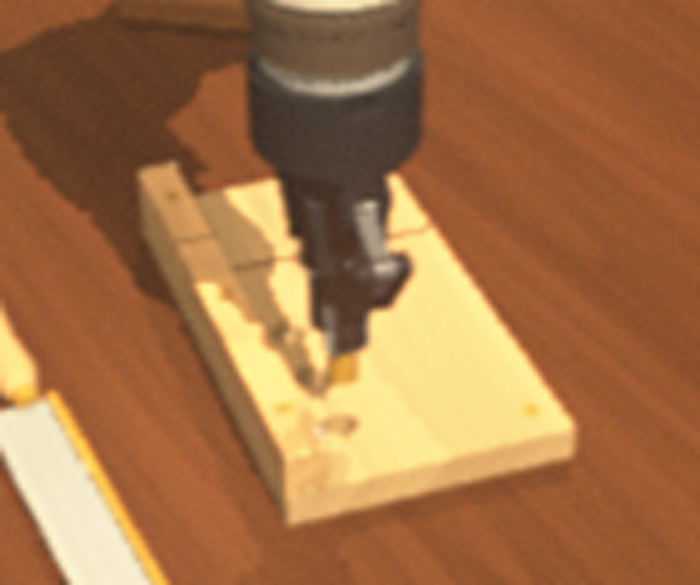

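The crop shows the pin's foot at crop (343,380), above and slightly behind the hole mouth at crop (337,425). I'll measure the offset in the camera frame.

```bash
python3 - <<'E'
from h import *
o=observe(); print("tool",o["tool_pos"],o["t"])
f=cam("scene"); P=cloud(f)
s0=cv2.imread("pics/scene0.png").astype(int)
# hole ellipses in scene0: print grey of the neighbourhood centroid
g=s0.sum(2)
for p in([254,223],[251,214],[248,205]):
    u0,v0=p; sub=g[v0-6:v0+7,u0-7:u0+8]; m=np.median(sub); w=np.clip(m-60-sub,0,None); vv,uu=np.mgrid[v0-6:v0+7,u0-7:u0+8]
    c=[(w*uu).sum()/w.sum(),(w*vv).sum()/w.sum()]; print("hole",c,onz(f,c,.022),m,sub.min())
px=f["pixels"].astype(int); z=P[...,2]
m=(z>.056)&(z<.08)&(np.hypot(P[...,0]-.672,P[...,1]-.091)<.03)&(px[...,0]-px[...,2]>50)
q=P[m]; print(len(q)); 
from scipy.optimize import least_squares
e=np.array(f["eye"])[:2]
r=least_squares(lambda c:np.hypot(*(q[:,:2]-c).T)-.008,[.672,.091],loss="soft_l1",f_scale=.001); print("pin fit",r.x,q[:,2].min(),q[:,2].max(),np.abs(r.fun).mean())
# bed from scene0-like depth now
b=P[(abs(z-.022)<.003)]; b=b[(abs(b[:,0]-.62)<.15)&(abs(b[:,1])<.2)]; print("bed scene",len(b),cv2.minAreaRect(np.float32(b[:,:2]*1000)))
cv2.imwrite("pics/holes0.png",np.hstack([cv2.resize(s0[190:240,225:275].astype(np.uint8),(390,590),interpolation=cv2.INTER_CUBIC),cv2.resize(cv2.imread("pics/top0.png")[150:190,205:265],(390,590))]))
E
```

```text
tool [0.67246268 0.09108794 0.0854178 ] 7.275
hole [np.float64(258.0885028949545), np.float64(223.9784946236559)] [0.67193665 0.09353474 0.022     ] 619.0 422
hole [np.float64(252.4872037914692), np.float64(213.83981042654028)] [0.66557311 0.05444502 0.022     ] 622.0 438
hole [np.float64(247.70404624277455), np.float64(204.0034682080925)] [0.6575414  0.01504225 0.022     ] 622.0 467
37
pin fit [0.67050923 0.09032611] 0.05707629730460895 0.07743732009552273 0.0006756974337809322
bed scene 2125 ((623.2081298828125, 7.4052734375), (273.6705322265625, 150.67044067382812), 79.05181884765625)
```

View pics/holes0.png

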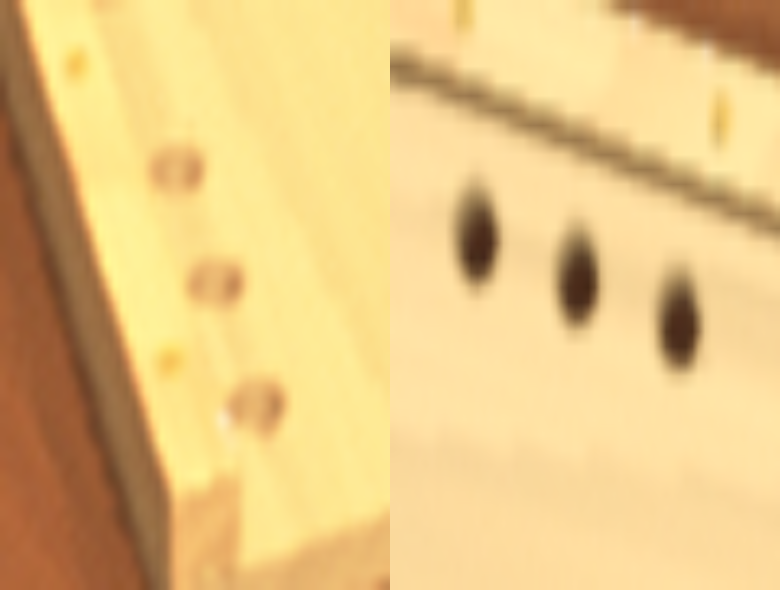

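The holes are sharp in both crops: scene crop end hole at (258,407), top crop end hole at (477,240). Both cameras' bed fits put the hole at about (0.6725, 0.090). The pin sits about 2 mm toward -x of the tool, so I'll correct for that and descend by feel.

```bash
python3 - <<'E'
from h import *
T=np.array([.6744,.0901]); Z0=.0285
offs=[(0,0)]+[(r*np.cos(t),r*np.sin(t)) for r in(.0015,.003) for t in np.arange(0,6.2,np.pi/3 if r<.002 else np.pi/4)]
a0=None
for k,(dx,dy) in enumerate(offs):
    x,y=T[0]+dx,T[1]+dy
    move_linear([x,y,.056],speed=.06)
    c=move_linear([x,y,Z0+.001],speed=.03,contact_N=8)
    o=observe(); print(k,dx,dy,c,o["tool_pos"].round(4),o["force"].round(1),round(o["t"],1))
    if o["tool_pos"][2]<.042: break
    if k>8: break
E
```

```text
0 0 0 False [0.6746 0.0901 0.0296] [-0.1  0.  -1.1] 9.0
```

```bash
python3 - <<'E'
from h import *
o=observe(); x,y,z=o["tool_pos"]
grip(.045); dwell(.4); move_linear([.6744,.0901,.15],speed=.2)
f=cam("scene"); P=cloud(f); zz=P[...,2]; px=f["pixels"].astype(int)
m=(zz>.053)&(zz<.07)&(np.hypot(P[...,0]-.672,P[...,1]-.091)<.02); print("pin top",m.sum(),P[m].mean(0) if m.sum() else None,P[m][:,2].max() if m.sum() else 0)
py,pl=np.deg2rad(135.5),np.deg2rad(79.1)
for k in(0,np.pi):
    print(ik([.4935,-.349,.15],quat(py+k)),ik(bed(.009,-.012,.15),quat(pl+k)))
c=[k for k in(0,np.pi,-np.pi) if ik([.4935,-.349,.15],quat(py+k)) is not None]
k=min(c,key=lambda k:max(abs(ik([.4935,-.349,.15],quat(py+k))[5]),abs(ik(bed(.009,-.012,.15),quat(pl+k))[5])))
move_pose([.4935,-.349,.12],quat(py+k)); grip(.07)
c=move_linear([.4935,-.349,.005],speed=.12,contact_N=12); o=observe(); print(c,o["tool_pos"],o["force"])
grip(0,50); o=observe(); print(o["opening"],o["finger_force"],o["t"])
move_linear([.4935,-.349,.13],speed=.2)
move_pose(bed(.007,-.014,.11),quat(pl+k)); dwell(.2)
o=observe(); print(o["t"],o["tool_pos"],bed(.007,-.014,.11),o["force"],o["opening"])
f=cam("scene"); save(f,"scene2.png")
E
```

```text
pin top 35 [0.67376888 0.09144751 0.05867515] 0.06179032755090108
[-0.61553753  0.48996355  0.15512931  1.23596209  0.          0.16113399] [-0.00870991  0.54028411  0.23812627  1.2686385   0.          1.75232731]
[-0.61553753  0.48996355  0.15512931  1.23596209  0.         -2.98045867] [-0.00870991  0.54028411  0.23812627  1.2686385   0.         -1.38926535]
False [ 0.49411409 -0.34948526  0.0058414 ] [-0.27143851  0.00158812  0.0250742 ]
0.03843796700880632 52.59152054786682 14.1833
16.575 [ 0.62737521 -0.00823053  0.11000835] [np.float64(0.6274263747870166), np.float64(-0.007071090078679451), 0.11] [ 0.27308514 -0.03183429 -0.39333781] 0.03881062722492796
```

View pics/scene2.png

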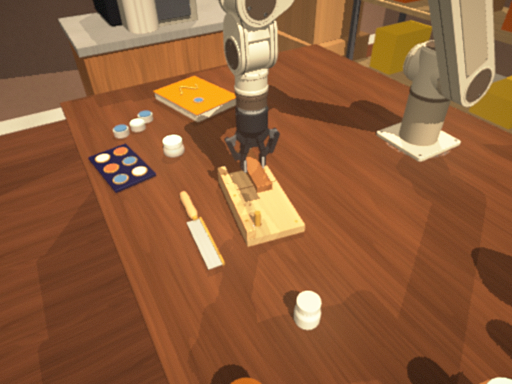

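The pin stands home in the end hole at about (257,218). The strip is gripped above the board at about (256,175), roughly square. Next I lower it and slide it to the pin by touch.

```bash
python3 - <<'E'
from h import *
c=move_linear(bed(.007,-.014,.0300),speed=.08,contact_N=6); o=observe(); print(c,o["tool_pos"],o["force"])
dwell(.2); z=max(.0295,observe()["tool_pos"][2])
c=move_linear(bed(.007,.004,.030),speed=.02,contact_N=3); o=observe(); p=o["tool_pos"]; print(c,p,o["force"],o["t"])
d=p[:2]-BO; print("tool bed",d@bx,d@by)
f=cam("top"); P=cloud(f); save(f,"top3.png"); z=P[...,2]
q=P[(abs(z-.043)<.006)&(abs(P[...,0]-.63)<.1)&(abs(P[...,1])<.12)]
b=(q[:,:2]-BO)@np.c_[bx,by]; b=b[b[:,0]<.04]; print(len(b),cv2.minAreaRect(np.float32(b*1000)))
f=cam("scene"); cv2.imwrite("pics/crop3.png",cv2.resize(f["pixels"][130:260,190:330,::-1],None,fx=5,fy=4.5,interpolation=cv2.INTER_CUBIC))
E
```

```text
False [ 0.62805583 -0.00705957  0.03073213] [ 0.38275249 -0.63943495 -1.16061237]
False [0.63028476 0.01052264 0.02974964] [-2.64523224 -0.31434119 -1.21501608] 19.025
tool bed 0.006479918669547475 0.003816821593126219
118 ((29.68186378479004, 10.166671752929688), (49.846466064453125, 173.33128356933594), 14.104642868041992)
```

View pics/crop3.png

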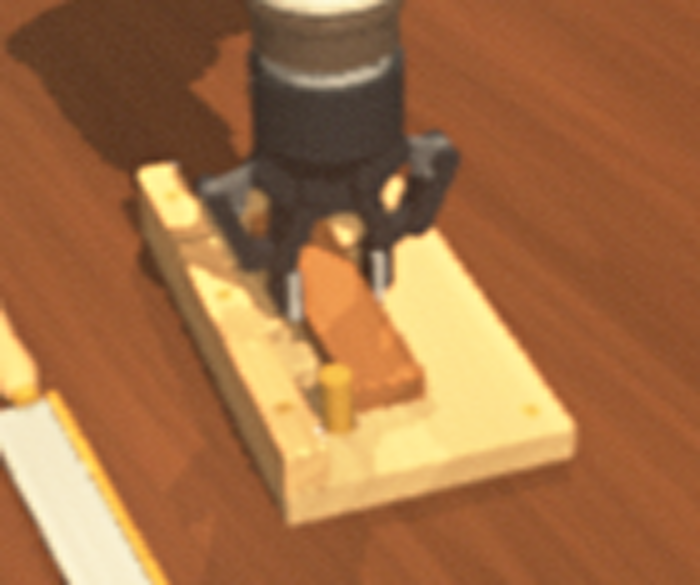

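The strip (end at about (385,390) in the crop) has slid alongside the pin (337,400) rather than meeting it, because at this fence offset it only just overlaps the pin. I'll back off along -y and set it down. Then I'll push it to the fence and bring its end up to the pin from the far end.

```bash
cat >> h.py <<'E'
def tq(el,roll=0):   # tool z points along bed +x, el below horizontal; tool y along the bed's y
    z=np.array([*(np.cos(el)*bx),-np.sin(el)]); y=np.array([*by,0])
    if roll: y=-y
    r=R.from_matrix(np.c_[np.cross(y,z),y,z]).as_quat(); return [r[3],r[0],r[1],r[2]]
def strip():
    f=cam("top"); P=cloud(f); z=P[...,2]
    q=P[(abs(z-.042)<.004)&(abs(P[...,0]-.64)<.1)&(abs(P[...,1])<.14)]
    px=f["pixels"].astype(int)
    b=(q[:,:2]-BO)@np.c_[bx,by]; b=b[(b[:,0]<.0505)]; (cx,cy),s,a=cv2.minAreaRect(np.float32(b*1000)); print("strip",len(b),cx,cy,s,a); return f
E
python3 - <<'E'
from h import *
move_linear(bed(.0065,-.013,.030),speed=.06)
move_linear(bed(.010,-.013,.0288),speed=.03,contact_N=8)
o=observe(); print(o["tool_pos"],o["force"])
grip(.046); dwell(.1); print(observe()["force"])
move_linear(bed(.010,-.013,.13),speed=.2); grip(0,40)
for el in(.6,.7,.8):
  for r in(0,1):
    print(el,r,ik(bed(-.03,-.01,.06),tq(el,r)))
move_pose(bed(-.12,-.01,.13),tq(.7,0) if ik(bed(-.12,-.01,.13),tq(.7,0)) is not None else tq(.7,1))
f=strip(); f=cam("scene"); P=cloud(f); zz=P[...,2]
m=(zz>.053)&(zz<.07)&(np.hypot(P[...,0]-.672,P[...,1]-.091)<.02); print("pin top",m.sum(),P[m].mean(0),observe()["t"])
E
```

```text
[ 0.6308947  -0.00650183  0.02870972] [ 0.12329161 -0.33676793 -1.72367456]
[ 0.37022717 -0.81403444  0.24988631]
0.6 0 [ 0.14701662  0.47246026 -1.00874891 -0.85391545 -0.27661806  0.19546622]
0.6 1 [ 0.14701662  0.47246026 -1.00874891 -0.85391545 -0.27661806 -2.94612643]
0.7 0 [ 0.1304633   0.3792529  -0.93119877 -0.58456288 -0.24350425  0.21081107]
0.7 1 [ 0.1304633   0.3792529  -0.93119877 -0.58456288 -0.24350425 -2.93078158]
0.8 0 [ 0.11360537  0.32203215 -0.84371723 -0.34233919 -0.20998927  0.22124878]
0.8 1 [ 0.11360537  0.32203215 -0.84371723 -0.34233919 -0.20998927 -2.92034388]
strip 1035 10.604217529296875 -3.832275390625 (185.58274841308594, 40.72433090209961) 89.97428894042969
pin top 36 [0.67235617 0.09051956 0.0583505 ] 22.8167
```

```bash
python3 - <<'E'
from h import *
el=.7; y=-.0116; E=np.array([-.0095,.042]); u=np.array([np.cos(el),-np.sin(el)])
def at(s,e=E): p=e+u*s; return bed(p[0],y,p[1])
move_linear(at(-.04),speed=.15)
c=move_linear(at(.006),speed=.03,contact_N=4); o=observe(); d=o["tool_pos"][:2]-BO; print(c,d@bx,d@by,o["tool_pos"][2],o["force"])
z=o["tool_pos"][2]
c=move_linear(bed(d@bx+.032,y,z),speed=.03,contact_N=12); o=observe(); d=o["tool_pos"][:2]-BO; print(c,d@bx,d@by,o["tool_pos"],o["force"],o["t"])
f=cam("scene"); cv2.imwrite("pics/crop4.png",cv2.resize(f["pixels"][130:260,190:330,::-1],None,fx=5,fy=4.5,interpolation=cv2.INTER_CUBIC))
E
```

```text
True -0.008728461697160749 -0.01164058797318896 0.04170746421349818 [0.09191711 0.42732639 2.82837852]
True 0.01279066203606677 -0.011823193550429694 [ 0.63352419 -0.00602854  0.04072389] [-6.56398314  1.79385333  7.26760022] 25.6333
```

View pics/crop4.png

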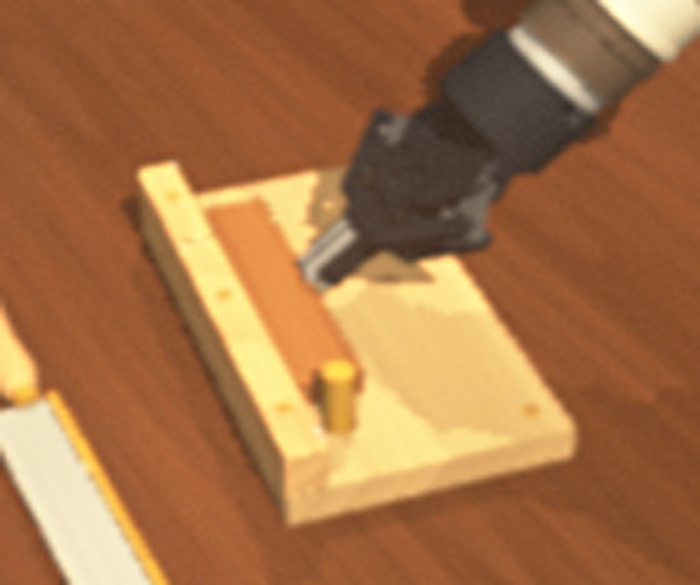

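The strip is flush along the fence, with its end just short of the pin (337,380 in the crop). I'll nudge it along from its far end.

```bash
python3 - <<'E'
from h import *
el=.7
d=observe()["tool_pos"]; b=(d[:2]-BO)
move_linear(bed(b@bx-.06,b@by-.01,d[2]+.06),speed=.15)
p=bed(.033,-.132,.10); a=bestq(p,BY); move_pose(p,quat(a)); 
f=strip()
print(move_linear(bed(.033,-.132,.030),speed=.1,contact_N=8))
c=move_linear(bed(.033,-.085,.030),speed=.02,contact_N=4); o=observe(); d=o["tool_pos"][:2]-BO; print(c,d@bx,d@by,o["tool_pos"],o["force"],o["t"])
move_linear(bed(.033,-.130,.030),speed=.1); move_linear(bed(.033,-.130,.12),speed=.2)
move_pose(bed(-.12,-.01,.13),tq(el)); f=strip()
g=cam("scene");P=cloud(g); zz=P[...,2]
m=(zz>.053)&(zz<.07)&(np.hypot(P[...,0]-.672,P[...,1]-.091)<.02); print("pin top",m.sum(),P[m].mean(0),observe()["t"])
cv2.imwrite("pics/crop5.png",cv2.resize(f["pixels"][130:235,185:320,::-1],None,fx=5,fy=5,interpolation=cv2.INTER_CUBIC))
E
```

```text
strip 943 31.8073673248291 -3.9525985717773438 (185.1168975830078, 36.979042053222656) 89.90623474121094
False
True 0.032727136394267206 -0.10016687604393402 [ 0.6363956  -0.09654829  0.02957006] [ 1.12091003 -1.0171815   1.33381694] 30.2667
strip 959 31.88614273071289 1.0572433471679688 (37.06497573852539, 176.28762817382812) 0.005828483961522579
pin top 35 [0.67362531 0.0943461  0.05827726] 32.8
```

View pics/crop5.png

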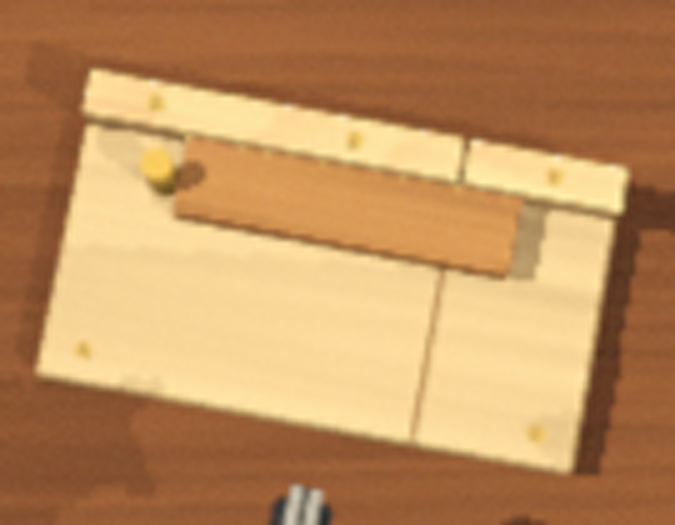

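The strip lies square along the fence. Its end at crop (180,180) is on the pin at (157,165), which leans slightly within its hole play. Now the final diagonal push.

```bash
python3 - <<'E'
from h import *
el=.7; y=-.003; u=np.array([np.cos(el),-np.sin(el)]); E=np.array([.0125,.0415])
def at(s): p=E+u*s; return bed(p[0],y,p[1])
move_linear(at(-.04),speed=.15)
c=move_linear(at(.010),speed=.03,contact_N=6); o=observe(); d=o["tool_pos"][:2]-BO; print(c,d@bx,d@by,o["tool_pos"][2],o["force"])
x,z=d@bx,o["tool_pos"][2]
for k in range(1,25):
    move_linear(bed(x+.0008*k,y,z-.0002*k),speed=.02); dwell(.15); o=observe(); F=o["force"]; h=-(F[:2]@bx); v=F[2]; s=F[:2]@by
    m=h-.7*(v+1.4); print(k,round(h,1),round(v,1),round(s,1),"fence>=",round(m,1))
    if (m>8 and v>8 and h>18) or np.hypot(h,v)>55: break
dwell(.5); o=observe(); print(o["tool_pos"],o["force"],o["t"])
f=strip(); g=cam("scene");P=cloud(g); zz=P[...,2]
m=(zz>.053)&(zz<.07)&(np.hypot(P[...,0]-.672,P[...,1]-.091)<.02); print("pin top",m.sum(),P[m].mean(0))
cv2.imwrite("pics/crop6.png",cv2.resize(f["pixels"][130:235,185:320,::-1],None,fx=5,fy=5,interpolation=cv2.INTER_CUBIC))
E
```

```text
True 0.012927537037735325 -0.0030948602224416767 0.04093197929270221 [-5.80937486e+00  6.21001375e-03  6.36610725e+00]
1 7.5 7.7 -0.5 fence>= 1.1
2 12.5 11.3 -0.3 fence>= 3.6
3 17.8 17.0 -1.1 fence>= 4.9
4 23.4 21.2 -0.6 fence>= 7.6
5 28.8 25.5 -0.0 fence>= 10.0
[0.63595437 0.00239611 0.04044319] [-29.0905496    5.58737385  25.20989543] 37.4833
strip 951 31.865848541259766 -0.21776580810546875 (37.22801971435547, 174.00991821289062) 0.149657741189003
pin top 32 [0.67348577 0.09419199 0.05888667]
```

View pics/crop6.png

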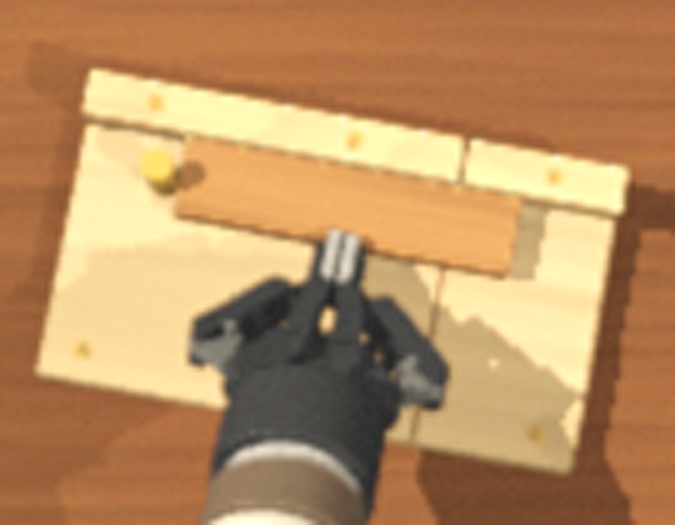

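The fingertips bear on the strip's front edge at about (343,240) with roughly 29 N back and 25 N down. The strip is flush, square and on the pin, so I'm handing in.

```bash
python3 -c "
from rig import *
print(job_done()); print(observe()['force'])"
```

```text
the job is handed in; nothing more can be done
None
the job is handed in; nothing more can be done
```

I handed the job in at about 38 s of the 72 s, with no verdict shown. The pin is home in the end hole, leaning slightly within its play. The strip lies square along the fence with its end on the pin, held by a diagonal push of about 29 N back and 25 N down, and the arm never went near the jars or the saw.

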